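# Make sure the tube mixer is switched on

## Robot

A 7-joint arm with a two-finger parallel gripper is mounted at the origin on the work surface. World frame = base frame: x ahead of the robot, y to its left, z up, the work surface at z = 0. Lengths are in mm, angles in degrees, forces in N, time in s.
With the tool pointing down it reaches from about 350 to 900 mm from the base axis. Payload 8.1 kg.
Tool frame: the origin (TCP) lies at the very end of the fingers, on their centre line; the grasp point (between the pads) lies 19 mm behind it; y points along the fingers, x is the direction in which the jaws open and shut, and the axes are right-handed (so a half turn about y gives the same grasp; the last joint's range is limited). The gripper opens to 85 mm and grips with 20 to 120 N. Pads are 22 mm wide; open, the fingers measure 114 mm over their backs; the gripper's body (76 mm by 85 mm) begins 54 mm behind the grasp point. The pads swing forward as they close: fully open they stand 13 mm farther back than shut.
Start: joints at [70.726, 24.895, 1.432, 90.138, -0.665, 64.973, -4.303], TCP at [144.772, -608.015, 231.323] pointing down, gripper open.
Joint ranges: [-149.89, 149.89], [-25.12, 119.58], [-72.63, 75.52], [4.76, 147.25], [-75.54, 255.54], [6.69, 114.76], [-157.13, 157.13]. Speed limits (degrees/s): [127.2, 127.2, 172.46, 172.46, 180, 180, 180].

## Interface

Orientations are given as [roll, pitch, yaw] about the fixed x, y, z axes, in that order (R = Rz(yaw) Ry(pitch) Rx(roll)).
In Python, from bench import r, gripper_to, read_camera, camera_params, ticket gives the robot as it stands. Calls block until the motion is done:
- r.move_pose(position, orientation): joint-space move of the TCP to a pose.
- r.move_linear(position, rotation=None, rate=150): straight line of the TCP; rotation=None keeps the orientation; rate is the mean speed in mm/s.
- r.set_joints(angles): joint-space move.
- gripper_to(opening, grip_force=None): opening from 0.0 (shut) to 1.0 (fully open); grip_force is the grip in N (None keeps the last); returns when the fingers have stopped.
- r.hold(seconds).
- r.solve_ik(position, orientation): joint angles nearest the present ones, or None.
- read_camera(name): name is "side" or "top"; returns the picture (400x640x3 uint8, blue, green, red); there is no depth.
- camera_params(name): a dict with "fx", "fy", "cx", "cy" (pixels), "distortion" ([k1, k2, p1, p2, k3] as OpenCV has them; the pictures are not rectified), "xyz" and "attitude" of the camera in the world. Camera axes: x right, y up, looking along -z (the intrinsics and any distortion apply to the point x, -y, -z); pixel columns grow to the right and rows downward; lengths in mm; the calibration is good to about 2 mm. A picture is of the moment at which its call begins. camera_params takes no time and is no camera call.
A pose or a line that the arm cannot do raises r.IKError and nothing moves.
- ticket.finish_job(): hands the job in, once; it reports no verdict.
Readings, each from a call of its own:
- r.read_clock(): time.
- r.read_q(): joint angles.
- r.read_qvel(): joint speeds.
- r.read_effort(): joint torques, N m.
- r.read_tcp_pos(): TCP position.
- r.read_orientation(): TCP orientation.
- r.read_contact_force(): force on the tool from outside, world axes, zero at the start.
- r.read_moment(): the same for the moment, N m.
- r.read_finger_gap(): opening from 0.0 (shut) to 1.0 (fully open).
Only numpy, scipy, OpenCV 4.12 (cv2) and the standard library are available. Lean on these libraries where they do the work, as an engineer would, in place of code of your own. Each camera call takes 0.05 s, during which the arm holds its last target. There are 200 camera calls.

## Task

The tube roller mixer must be switched on, but its panel lamp is dead: feel the mixer's paddle toggle with the fingertips (actually touch it, even if it looks on), and flip it only if it is off. On is leaning towards the rollers, off is leaning away from them; do not force the toggle, never switch a running mixer off, and do not touch the toggle of the block heater next to it.

Things in the scene. Friction and masses are not known exactly. Their poses are not given: they have to be found in the camera images.
- mixer_toggle_hinge (a point): Hinge of the mixer's toggle, fixed, 95 mm over the table, 10 over the deck. Axes: z up, x towards the rollers (within 0.25 rad of straight away from the robot), y along the hinge. Mixer: fixed white case 220 (x) by 250 by 85 mm, grey deck, 4 black rollers from 49 mm in +x of here, tubes on them up to 40 over the deck. Case edges: 50 mm to -x, 75 to +y. On the left or right.
- mixer_toggle: Mixer's toggle, origin at the hinge: black paddle 24 mm wide (y), 8 thick, on a short steel stem, 50 long in all. Snaps between two stops: off leans 0.45 rad to -x (its axes then match the hinge point's), on 0.45 rad to +x (turned 0.9 rad about y). Flipping takes about 1.5 N sideways at the tip, more lower down; past upright it snaps over by itself.
- mixer_toggle_tip (a point): Middle of the paddle's tip end, 50 mm from the hinge: 22 mm to -x and 45 mm above the hinge when off, 22 mm to +x and 45 mm above when on.
- heater_toggle: A like toggle on the dry block heater beside the mixer (same case and deck height, but with a metal block and capped tubes standing in it, up to 65 mm over the deck); origin at its hinge, 95 mm over the table. On or off: leave it alone.

How it is judged:
By the outcome, as a careful person would: the job done as asked, in the order asked, and still so for the second after the job is handed in, with the robot touching nothing.
It also fails if it takes over 32 s, if anything falls off the work surface, if the arm or the gripper's body presses on something with over 40 N, if the wrist force passes 120 N, or if a joint passes its speed limit or range.

## Working session

There is one attempt and no reset: what is moved stays moved. The work goes in short steps, each a Python script; the robot and the scene stay as the last script left them, time stands still between calls to the robot, and variables do not carry over. Pictures are saved under pics/ and viewed, about 8 in all and at most 12, crops included, and the job is handed in when it is done.

```bash
ls; mkdir -p pics; python3 - <<'E'
from bench import r, read_camera, camera_params
import cv2
for n in ("side","top"):
    cv2.imwrite(f"pics/{n}0.png",read_camera(n)); print(n,camera_params(n))
print(r.read_clock(),r.read_tcp_pos(),r.read_orientation(),r.read_contact_force(),r.read_finger_gap())
E
```

```text
pics
side {'fx': 364.705676333401, 'fy': 364.705676333401, 'cx': 311.83487680379943, 'cy': 202.32498663309934, 'distortion': array([-0.04525297,  0.        ,  0.        ,  0.        ,  0.        ]), 'xyz': array([277.25906344, 608.23414111, 560.58561067]), 'attitude': array([  59.62118396,   -0.68770254, -154.09852724])}
top {'fx': 518.1288849446056, 'fy': 518.1288849446056, 'cx': 322.07812979404144, 'cy': 198.8415490373233, 'distortion': array([-0.10352472,  0.        ,  0.        ,  0.        ,  0.        ]), 'xyz': array([ 468.37909194,   23.88024711, 1261.97430222]), 'attitude': array([  3.40448514,  -0.95568112, -89.32437068])}
0.1 [ 144.64723342 -607.55389577  230.58963841] [-9.00082282e+01  8.44342292e-02 -7.66066992e+01] [-0.29000452  0.28075332  0.55884057] 1.0038181562863544
```

View pics/side0.png

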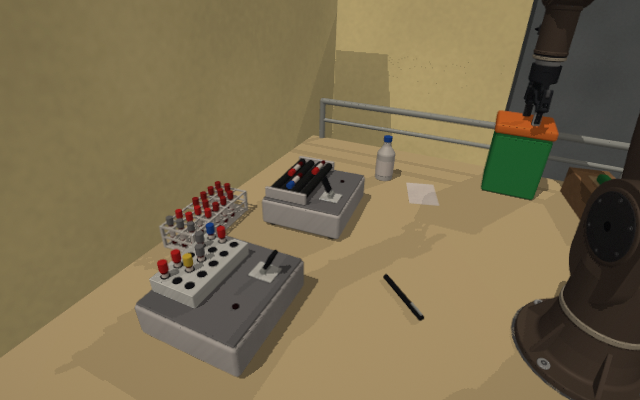

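View pics/top0.png

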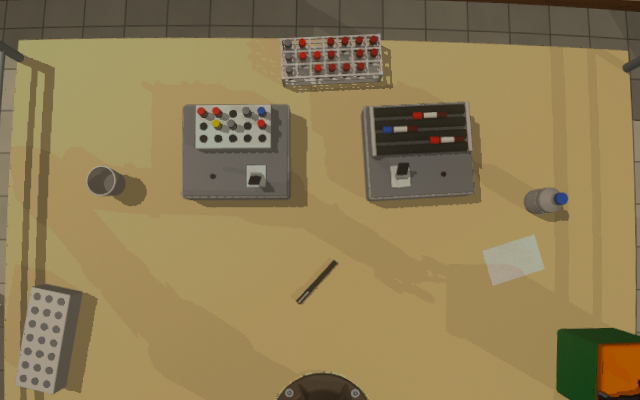

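The side view shows the mixer at about (315,195). In the top view it is on the right, with its toggle at about (402,172), and it looks like it leans towards the rollers (on). The heater is on the left, with its toggle at (256,180). Next I'll enlarge both views to measure.

```bash
python3 - <<'E'
import cv2,numpy as np
t=cv2.imread("pics/top0.png")[95:210,350:485]; s=cv2.imread("pics/side0.png")[150:245,255:375]
a=cv2.resize(t,None,fx=5,fy=5,interpolation=cv2.INTER_CUBIC); b=cv2.resize(s,None,fx=6,fy=6,interpolation=cv2.INTER_CUBIC)
cv2.imwrite("pics/tc.png",a); cv2.imwrite("pics/sc.png",b)
E
```

```text
(no output)
```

View pics/tc.png

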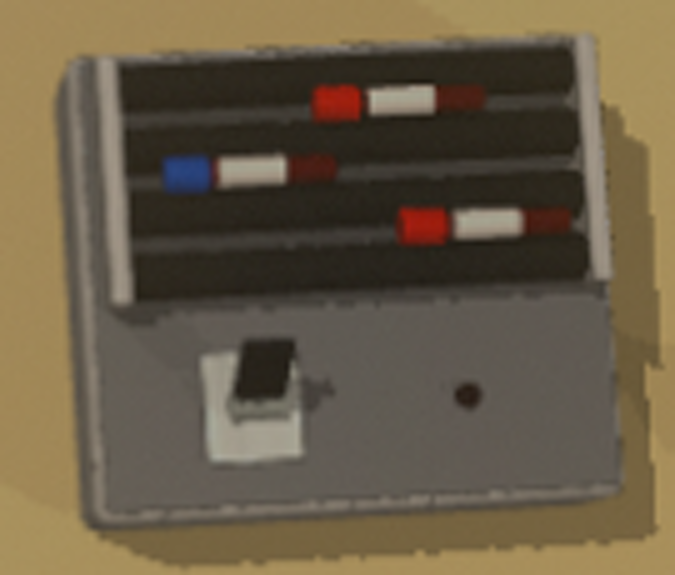

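View pics/sc.png

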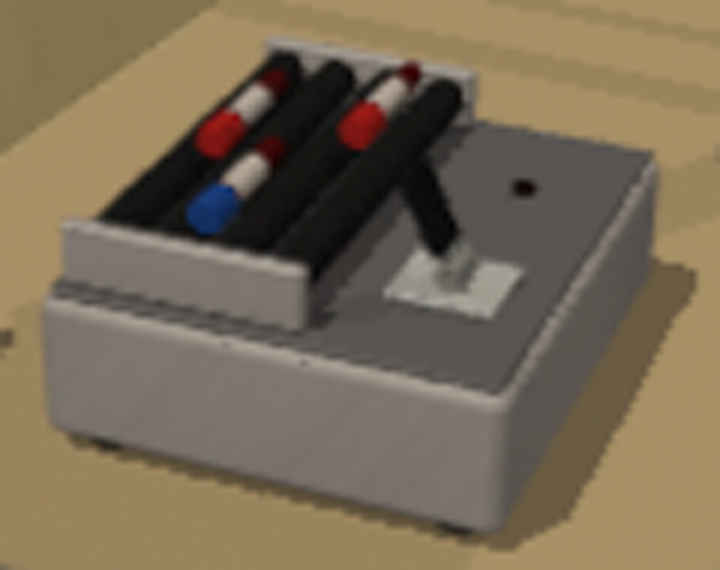

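```bash
cat > geo.py <<'E'
import numpy as np,cv2
from scipy.spatial.transform import Rotation as Ro
from bench import camera_params
def cam(n):
    c=camera_params(n); K=np.array([[c['fx'],0,c['cx']],[0,c['fy'],c['cy']],[0,0,1]])
    R=Ro.from_euler('xyz',c['attitude'],degrees=True).as_matrix()@np.diag([1,-1,-1]); return K,c['distortion'],R,c['xyz']
def ray(n,uv):
    K,d,R,o=cam(n); p=cv2.undistortPoints(np.array(uv,float).reshape(-1,1,2),K,d)[:,0]
    return o,np.c_[p,np.ones(len(p))]@R.T
def at_z(n,uv,z):
    o,d=ray(n,uv); return o+d*((z-o[2])/d[:,2])[:,None]
def proj(n,P):
    K,d,R,o=cam(n); return cv2.projectPoints((np.array(P,float)-o)@R,np.zeros(3),np.zeros(3),K,d)[0][:,0]
E
python3 - <<'E'
from geo import *
T=lambda p:(np.array(p)+.5)/5-.5+[350,95]
S=lambda p:(np.array(p)+.5)/6-.5+[255,150]
np.set_printoptions(precision=1,suppress=True)
ct=at_z("top",T([[92,525],[620,492]]),82); cs=at_z("side",S([[502,402],[656,157]]),82)
print("corners +y,-y top/side",ct,cs)
pt=at_z("top",T([[202,353],[299,346],[303,458],[210,463]]),86); ps=at_z("side",S([[386,292],[493,318],[524,267],[418,245]]),86)
print("plate",pt.mean(0),ps.mean(0))
e=ct[0]-ct[1]; yaw=np.arctan2(e[1],e[0])-np.pi/2; e2=cs[0]-cs[1]; print("yaw",yaw,np.arctan2(e2[1],e2[0])-np.pi/2)
X=np.array([np.cos(yaw),np.sin(yaw),0]);Y=np.array([-X[1],X[0],0])
h1=ct[0]+50*X-75*Y; h2=cs[0]+50*X-75*Y; print("hinge from corners",h1,h2)
h=(h1+h2+pt.mean(0)+ps.mean(0))/4; h[2]=95
print("h",h)
for s,n in((1,"on"),(-1,"off")):
    tip=h+s*22*X+[0,0,45]
    print(n,(proj("top",[h,tip])-[350,95])*5,(proj("side",[h,tip])-[255,150])*6)
from bench import r
for dx in(-75,-50,20): print(r.solve_ik(h+dx*X+[0,0,33],[-90,0,np.degrees(yaw)-90]))
E
```

```text
corners +y,-y top/side [[ 538.4 -100.    82. ]
 [ 556.8 -345.7   82. ]] [[ 541.4  -96.2   82. ]
 [ 558.9 -340.2   82. ]]
plate [ 594.3 -173.6   86. ] [ 595.8 -173.8   86. ]
yaw 0.07487747894051422 0.07186149705338596
hinge from corners [ 593.9 -171.1   82. ] [ 596.9 -167.3   82. ]
h [ 595.2 -171.4   95. ]
on [[250.2 398.7]
 [263.5 338. ]] [[452.5 262.2]
 [408.3 161.5]]
off [[250.2 398.7]
 [270.9 437.8]] [[452.5 262.2]
 [505.4 179.5]]
[ 24.4  25.3 -15.1 106.8   8.5  49.  -80.6]
[ 23.   27.1 -14.6 103.6   8.6  50.4 -81.2]
[ 19.5  32.4 -13.3  94.    8.7  54.7 -82.5]
```

The toggle matches the "on" prediction in both views: tip near (264,338) in the top crop and (408,162) in the side crop. I'll check by touch, moving in +x from the off side. That can't switch it off, and the point of contact tells me which state it's in.

```bash
cat > h.py <<'E'
import numpy as np
from bench import r,gripper_to
yaw=.073; H=np.array([595.2,-173,95.]); X=np.array([np.cos(yaw),np.sin(yaw),0]); O=[-90,0,np.degrees(yaw)-90]
P=lambda x,z:H+x*X+[0,0,z]
def F(n=6):
    return np.mean([(r.hold(.01),r.read_contact_force())[1] for _ in range(n)],0)
E
python3 - <<'E'
from h import *
p=r.read_tcp_pos(); r.move_linear(p+[0,0,90],rate=250); print(r.read_clock())
r.move_pose(P(-75,110),O); print(r.read_clock())
gripper_to(0.0,20); r.move_linear(P(-75,33),rate=120); r.hold(.2)
print(r.read_clock(),r.read_tcp_pos()-P(-75,33),r.read_finger_gap(),r.read_orientation())
print([np.round(F(),2) for _ in range(4)],r.read_clock())
import cv2; from bench import read_camera
cv2.imwrite("pics/s1.png",cv2.resize(read_camera("side")[120:245,225:385],None,fx=4,fy=4))
E
```

```text
0.6083
2.7
4.4583 [ 0.51902779 -0.13660388  0.79493839] 0.002621341735267346 [-8.99233662e+01 -3.25788569e-02 -8.58203361e+01]
[array([ 0.04, -0.17,  0.18]), array([ 0.06, -0.  ,  0.22]), array([0.03, 0.19, 0.26]), array([-0.2 ,  0.07, -0.11])] 4.6583
```

View pics/s1.png

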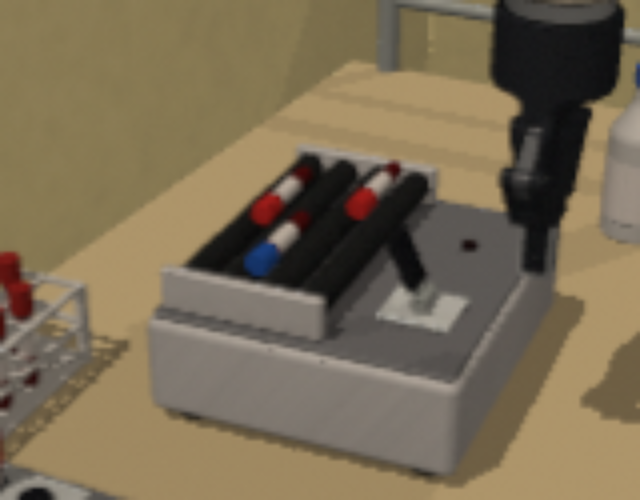

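The fingers are at about (535,250), behind the toggle at (405,260), which is unchanged. Now the slow feel in +x.

```bash
python3 - <<'E'
from h import *
r.move_linear(P(-48,33),rate=80); r.hold(.15); b=F(12)@X; log=[]
x=-48; hit=False
while x<14:
    x+=1.5; r.move_linear(P(x,33),rate=30); f=F(4)@X-b
    a=(r.read_tcp_pos()-H)@X; log.append((round(a,1),round(f,2)))
    if f<-.45 and F(8)@X-b<-.45: hit=True;break
    if r.read_clock()>17: break
print(hit,r.read_clock(),log[-14:],min(l[1] for l in log),np.round(F(10),2),b)
E
```

```text
True 15.0 [(np.float64(-18.0), np.float64(0.13)), (np.float64(-16.4), np.float64(-0.28)), (np.float64(-15.0), np.float64(-0.23)), (np.float64(-13.5), np.float64(0.38)), (np.float64(-12.0), np.float64(-0.36)), (np.float64(-10.4), np.float64(0.19)), (np.float64(-9.0), np.float64(-0.17)), (np.float64(-7.4), np.float64(-0.37)), (np.float64(-5.9), np.float64(-0.07)), (np.float64(-4.5), np.float64(-0.05)), (np.float64(-2.9), np.float64(0.08)), (np.float64(-1.5), np.float64(-0.03)), (np.float64(0.0), np.float64(-0.01)), (np.float64(1.1), np.float64(-2.36))] -2.36 [-2.46 -0.25  0.62] -0.014360224479480637
```

Firm contact (2.4 N) at +1 mm, where the "on" paddle face was predicted (about 0.5 mm). There was nothing around −36 mm, where an "off" paddle would be. The toggle is on, so I'll back off without flipping it.

```bash
python3 - <<'E'
from h import *
import cv2; from bench import read_camera
r.move_linear(P(-60,33),rate=100); r.move_linear(P(-75,130),rate=150); r.hold(.3)
print(r.read_clock(),np.round(F(),2),r.read_tcp_pos())
cv2.imwrite("pics/s2.png",cv2.resize(read_camera("side")[120:245,225:385],None,fx=4,fy=4))
E
```

```text
16.9583 [-0.04 -0.01  0.06] [ 520.24038878 -178.39042723  224.48350743]
```

View pics/s2.png

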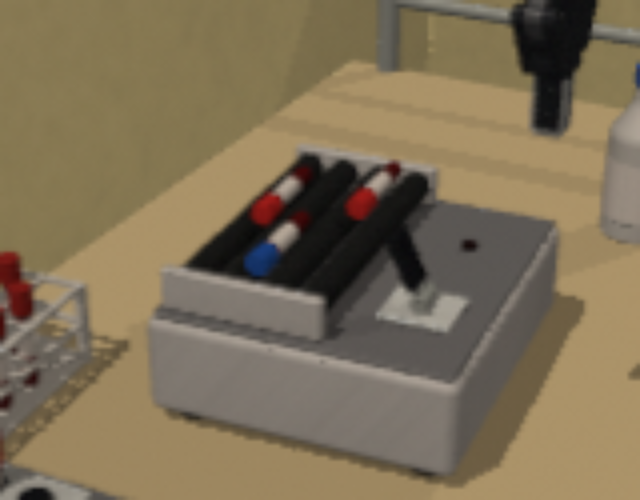

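The toggle still leans towards the rollers (about (405,260)), the fingers are clear at (550,110), and the force reads about 0.

```bash
python3 -c "
from bench import ticket; print(ticket.finish_job())"
```

```text
the job is handed in; nothing more can be done
None
```

The mixer was already on, so I did not flip its toggle, and I handed the job in at about 17 s of the 32 s allowed.

- **Touch:** I felt the paddle with closed fingers from the side away from the rollers, a direction that cannot switch it off. They met it with about 2.4 N within 1 mm of where an "on" paddle should be. There was no contact where an "off" paddle would have been.
- **Force:** The 2.4 N came in one 1.5 mm step. That is more than the light touch I aimed for (I was stopping at 0.45 N), but it pushed the toggle towards its "on" stop.
- **Last checks:** After backing off, the picture shows the toggle still leaning towards the rollers. The fingers were clear and the force reading was about zero. The arm never went near the heater toggle. No checks failed or disagreed.

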